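# Pack the finishing tins and stack the tray on the crate's bail arms

## Task

Swing both bail arms of the grey crate fully out, then put every tin that is on the bench upright on the crate's floor, with its lid pressed fully home. Then swing both bail arms all the way in over the mouth and stack the plywood carrying tray on them, level, centred over the crate and lengthwise with it, without disturbing the other things on the bench.

Things in the scene. Friction and masses are not known exactly. Their poses are not given: they have to be found in the camera images.
- crate: grey plastic stacking crate, open on top, fixed between small bench dogs (22 mm square, 30 mm high, standing up to 108 mm from its middle along x). Outside 160 (its x) x 250 (its y, the long way) x 80 mm high; walls and floor 5 mm thick, so 150 x 240 mm inside and the floor 5 mm up. Origin: centre of its underside; z up. Its two steel bail arms (left at its +y end, right at its -y end) hinge at the end rims
- bail_left (a joint): swing of the left bail arm (the +y end of the crate): a U of 10 mm round steel rod whose bar, 120 mm long, runs parallel to the crate's x axis, 62 mm from the hinge line. 0 = swung in, lying level over the crate's mouth (stop); 1.57 = upright; 3.1 = swung out, level outside the crate (stop). It stays where it is left (about 1.2 N at the bar moves it)
- bail_right (a joint): swing of the right bail arm, the same at the crate's -y end: 0 = in over the mouth, 3.1 = out
- bail_left_bar (a point): middle of the left bail's bar, on the rod's axis
- bail_right_bar (a point): middle of the right bail's bar, on the rod's axis
- bail_left_hinge (a point): middle of the left bail's hinge line: in the crate's frame y = +120 mm, z = 86 mm; the line runs along the crate's x axis, orientation as the crate
- bail_right_hinge (a point): middle of the right bail's hinge line: y = -120 mm, z = 86 mm in the crate's frame
- tray: loose plywood carrying tray, 110 (its x) x 210 (its y) mm, walls 40 mm high, 0.45 kg, end boards 125 mm high and 34 mm wide carrying a round wooden handle, 20 mm thick, that runs along its y axis with its axis 110 mm above the underside. The odds and ends inside are stuck fast. Origin: centre of the underside. With the bails in, it rests on the bails (top of the rods 91 mm above the crate's underside)
- tray_grip (a point): middle of the tray's handle, on its axis, 110 mm above the underside
- offcut: pine offcut 30 x 30 x 14 mm, bystander; origin under its centre
- sanding_block: cork sanding block 70 x 110 x 35 mm, bystander
- glue: standing white glue bottle, 60 mm across, 150 mm high, bystander
- tape: roll of masking tape lying flat, 100 mm across, 24 mm high, bystander
- batten: wooden batten 35 x 200 x 22 mm, bystander
- pencil_pot: white pot, 72 mm across, 90 mm high, bystander
- tin0: upright steel tin with a paper label, 54 mm across, its body 44 mm high, about 0.22 kg; origin: centre of the underside. May be absent
- tin0_lid (a joint): how far this tin's press-in lid (disc 50 mm across, 5 mm thick) is pressed in: 0 = standing 6 mm proud of the tin, 0.006 m = fully home, flush on the tin's top (lid top 55 mm above the underside of the tin when at 0, 49 mm when home). Stiff: about 7 N moves it and it stays; a push of 12 to 20 N sends it home
- tin1: upright steel tin with a paper label, 54 mm across, its body 44 mm high, about 0.22 kg; origin: centre of the underside. May be absent
- tin1_lid (a joint): how far this tin's press-in lid (disc 50 mm across, 5 mm thick) is pressed in: 0 = standing 6 mm proud of the tin, 0.006 m = fully home, flush on the tin's top (lid top 55 mm above the underside of the tin when at 0, 49 mm when home). Stiff: about 7 N moves it and it stays; a push of 12 to 20 N sends it home
- tin2: upright steel tin with a paper label, 54 mm across, its body 44 mm high, about 0.22 kg; origin: centre of the underside. May be absent
- tin2_lid (a joint): how far this tin's press-in lid (disc 50 mm across, 5 mm thick) is pressed in: 0 = standing 6 mm proud of the tin, 0.006 m = fully home, flush on the tin's top (lid top 55 mm above the underside of the tin when at 0, 49 mm when home). Stiff: about 7 N moves it and it stays; a push of 12 to 20 N sends it home
Things that resemble listed ones, but are neither listed nor needed, are in the scene too. Leave any red look-alike of the tin2 alone.

How it is judged:
By the outcome, as a careful person would: the job done as asked, in the order asked, and still so for the second after the job is handed in, with the robot touching nothing.
Of tin0, tin1, tin2 only 2 to 3 are there at a start; the rules pass over those that are not, and their reading is None.
At some moment in a run one of tin0, tin1, tin2, tray may be knocked a few centimetres aside while the robot is not near it.
It also fails if it takes over 210 s, if anything falls off the work surface, if the arm or the gripper's body presses on something with over 40 N, if the wrist force passes 120 N, or if a joint passes its speed limit or range.

## Robot

A 7-joint arm with a two-finger parallel gripper is mounted at the origin on the work surface. World frame = base frame: x ahead of the robot, y to its left, z up, the work surface at z = 0. Lengths are in mm, angles in rad, forces in N, time in s.
With the tool pointing down it reaches from about 425 to 875 mm from the base axis. Payload 4.7 kg.
Tool frame: the origin (TCP) lies midway between the tips of the shut fingers; the grasp point (between the pads) lies manip.pinch_z behind it (manip.pinch_z is the distance from the TCP to the grasp point, in mm); z points along the fingers, y is the line along which they close (so a half turn about z gives the same grasp; the last joint's range is limited). The gripper opens to 87 mm and grips with 3 to 60 N. Pads are 19 mm wide; open, the fingers measure 117 mm over their backs; the gripper's body (75 mm by 190 mm) begins 51 mm behind the grasp point.
Start: joints at [-1.297, 0.321, -0.07, 1.45, 0.023, 1.371, -0.057], TCP at [167.004, 628.2, 222.587] pointing down, gripper open.
Joint ranges: [-2.86, 2.86], [-0.3, 2.09], [-1.38, 1.24], [0.06, 2.45], [-1.56, 4.7], [0.09, 2.05], [-2.69, 2.69]. Speed limits (rad/s): [2.57, 2.57, 3.14, 3.14, 3.14, 3.14, 3.14].

## Interface

Orientations are given as a 3x3 rotation matrix whose columns are the frame's x, y, z axes.
In Python, from rig import manip gives the robot as it stands.
- The arm moves only by the shell command python3 -m handwheel 'ROWS' [OPENING]. ROWS is JSON, a list of rows, each a list of 2 entries, a list of its own where there are three numbers: the shift along the tool's x, y, z in m, then the turn about the tool's z in degrees. In form: [[[dx, dy, dz], turn], ...]. A call has 1 to 5 rows; each row is the pose to reach, as a shift and turn from the pose commanded when the call began, along the tool's axes at that moment; what a row does not reach only later rows make up. A row lasts 1/12 s, in which the tool goes at most 41.7 mm and 7.16 degrees, less where a joint would pass 70% of its speed; a pose out of reach is approached as far as the arm can. A call with a gripper value outside its range is refused whole. OPENING is the closure in counts, from 0 (fully open) to 255 (shut), set as the call begins (- or left out, the last holds). The fingers move at their own pace and stop on an object; the grip force is fixed at half the most. Time passes only in rows, so rows that repeat a pose let the fingers close. It gives the time, the measured TCP pose, the force, the opening and the grip force at its end, in the units of the state.
- manip.state(): the state, without advancing time (a new reading comes with each control period).
- manip.grab_frame(name): name is "side" or "top"; returns a dict with "img" (480x640x3 uint8, red, green, blue), "fx", "fy", "cx", "cy" (pixels), "view" (4x4, takes a point from world to camera coordinates). Camera axes: x right, y down, z forward; pixel columns grow to the right and rows downward; lengths in mm; the calibration is good to about 2 mm. A picture is of the moment at which its call begins. There is no depth.
- manip.sign_off(): hands the job in; it is judged then, once.
The state is a dict: "clock": time; "qpos": joint angles; "dq": joint speeds; "joint_torque": joint torques, N m; "ee_pos": TCP position; "ee_rot": TCP orientation; "wrist_force": force on the tool from outside, world axes, zero at the start; "moment": the same for the moment, N m; "gripper_width": opening from 0.0 (shut) to 1.0 (fully open); "grip_force": force on a finger pad.
Only numpy, scipy, OpenCV 4.12 (cv2) and the standard library are available. Lean on these libraries where they do the work, as an engineer would, in place of code of your own. Each camera call takes 0.05 s, during which the arm holds its last target. There are 200 camera calls.

## Working session

There is one attempt and no reset: what is moved stays moved. The work goes in short steps, Python scripts to look and compute and a shell command to move; the robot and the scene stay as the last step left them, time stands still between calls to the robot, and variables do not carry over. Pictures are saved under pics/ and viewed, at most 14 in all, crops included, and the job is handed in when it is done.

```bash
ls; mkdir -p pics
python3 - <<'E'
from rig import manip
import cv2,numpy as np
s=manip.state();print(s['clock'],s['ee_pos'],s['ee_rot'],s['gripper_width'],manip.pinch_z)
for n in("side","top"):
    f=manip.grab_frame(n);cv2.imwrite(f'pics/{n}0.png',f['img'][:,:,::-1]);print(n,f['fx'],f['fy'],f['cx'],f['cy'],np.round(f['view'],3).tolist())
E
```

```text
pics
0.0 [166.89287816 627.64442426 221.4584541 ] [[-9.66441650e-01  2.56885923e-01 -4.00237296e-04]
 [ 2.56886220e-01  9.66439875e-01 -1.85412236e-03]
 [-8.94926522e-05 -1.89471652e-03 -9.99998201e-01]] 1.0005370230740585 18.700000000000003
side 507.38503870455963 507.38503870455963 313.9488758250787 234.69023508116777 [[0.934, -0.358, 0.002, -518.177], [-0.262, -0.686, -0.679, 197.743], [0.244, 0.633, -0.734, 1016.353], [0.0, 0.0, 0.0, 1.0]]
top 486.2396402328827 486.2396402328827 324.77606124255124 238.9062395176065 [[-0.013, -0.999, -0.032, 8.0], [-0.981, 0.019, -0.191, 548.82], [0.191, 0.029, -0.981, 1032.253], [0.0, 0.0, 0.0, 1.0]]
```

View pics/top0.png

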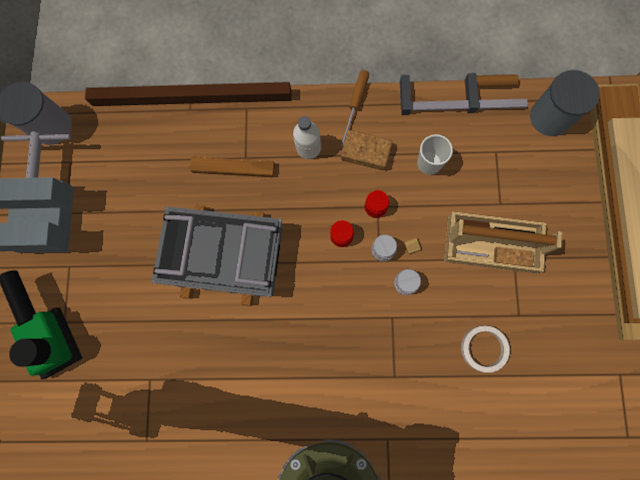

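View pics/side0.png

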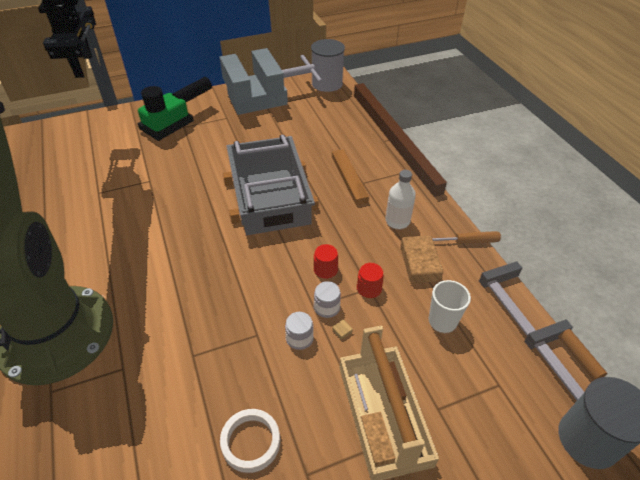

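```bash
cat > h.py <<'E'
from rig import manip
import cv2,numpy as np
def frame(n):return manip.grab_frame(n)
def proj(f,p):
    c=f['view'][:3,:3]@np.array(p,float)+f['view'][:3,3]
    return np.array([f['fx']*c[0]/c[2]+f['cx'],f['fy']*c[1]/c[2]+f['cy']])
def ray(f,u,v):
    R=f['view'][:3,:3];o=-R.T@f['view'][:3,3]
    return o,R.T@np.array([(u-f['cx'])/f['fx'],(v-f['cy'])/f['fy'],1.])
def onz(f,u,v,z):
    o,d=ray(f,u,v);return o+d*(z-o[2])/d[2]
def tri(fa,a,fb,b):
    o1,d1=ray(fa,*a);o2,d2=ray(fb,*b)
    t=np.linalg.lstsq(np.stack([d1,-d2],1),o2-o1,rcond=None)[0]
    p,q=o1+t[0]*d1,o2+t[1]*d2
    return (p+q)/2,np.linalg.norm(p-q)
def crop(img,x0,y0,w,h,k):
    return cv2.resize(img[y0:y0+h,x0:x0+w],None,fx=k,fy=k,interpolation=cv2.INTER_CUBIC)[:,:,::-1]
E
python3 - <<'E'
from h import *
t=frame('top');s=frame('side')
a=crop(t['img'],320,180,130,125,3);b=crop(s['img'],270,235,130,125,3)
c=crop(t['img'],150,195,140,115,2.78);d=crop(s['img'],215,125,110,115,3.0)
o=np.zeros((600,800,3),np.uint8)
for im,(x,y) in zip((a,b,c,d),((0,0),(400,0),(0,300),(400,300))):
    im=cv2.resize(im,None,fx=.78,fy=.78) if im.shape[0]>300 else im
    im=im[:300,:400]; o[y:y+im.shape[0],x:x+im.shape[1]]=im
cv2.imwrite('pics/c1.png',o)
E
```

```text
(no output)
```

View pics/c1.png

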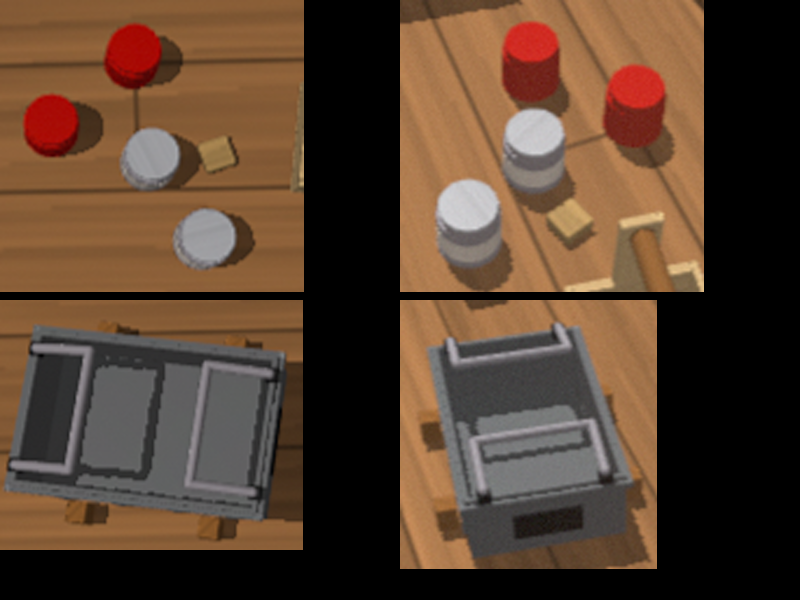

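Run:
```python
from h import *
t=frame('top');s=frame('side')
c=lambda x,y:(150+x/2.168,195+(y-300)/2.168)
d=lambda x,y:(215+(x-400)/2.34,125+(y-300)/2.34)
TL=[onz(t,*c(*p),80)[:2] for p in((38,328),(283,352),(264,516),(8,486))]
print('top',np.round(TL),np.mean(TL,0))
SL=[onz(s,*d(*p),80)[:2] for p in((580,327),(628,480),(470,507),(432,350))]
print('side',np.round(SL),np.mean(SL,0))
for L in(TL,SL):
    L=np.array(L); y=(L[0]+L[3]-L[1]-L[2]); x=(L[0]+L[1]-L[2]-L[3]); print(np.linalg.norm(y)/2,np.linalg.norm(x)/2,np.degrees(np.arctan2(-y[0],y[1])),np.degrees(np.arctan2(x[1],x[0])))
# bars mids
# left bar corners: top (92,349),(70,468); side (457,360),(568,340)
for nm,a,b in(('L',((90,350),(72,467)),((566,343),(457,360))),('R',((207,366),(190,488)),((592,426),(475,437)))):
    for p,q in zip(a,b): print(nm,[np.round(v,1) for v in tri(t,c(*p),s,d(*q))])
# tins: red masks/grey: top lid centre by threshold
for f,n,boxes in((t,'t',((370,230,30,35),(393,266,30,33))),(s,'s',((312,280,32,40),(283,310,34,42)))):
    hsv=cv2.cvtColor(f['img'],cv2.COLOR_RGB2HSV)
    m=((hsv[...,1]<70)&(hsv[...,2]>90)).astype(np.uint8)*255
    k,lab,st,ce=cv2.connectedComponentsWithStats(m)
    for i in range(1,k):
        if st[i,4]>100: print(n,st[i],np.round(ce[i],1))
```

```text
top [[621. 347.]
 [590.  95.]
 [425. 113.]
 [459. 370.]] [523.54864304 231.24212271]
side [[625. 345.]
 [587.  94.]
 [433. 113.]
 [460. 363.]] [526.4650878  228.73318515]
256.7140180193466 165.12678225490131 -7.228331491695613 -7.031426060149575
252.66758725684417 160.90375980790566 -7.460952562848698 -6.6458609873397085
L [array([588.8, 282.7, 111.6]), np.float64(0.3)]
L [array([472.9, 295.6, 111.7]), np.float64(1.1)]
R [array([576. , 169.8,  91. ]), np.float64(2.6)]
R [array([455.2, 181.3, 104. ]), np.float64(8.7)]
t [   30     0   610    93 49300] [326.8  40.6]
t [479  99  49   9 393] [502.9 102.9]
t [413 100  56  10 456] [440.3 104.6]
t [293 116  28  43 839] [306.6 138.6]
t [   0  131   53   69 1610] [ 25.7 176.7]
t [ 39 134  30   5 132] [ 54.3 136.2]
t [ 417  134   36   40 1043] [433.8 153.2]
t [165 206 117  19 424] [221.  214.1]
t [   0  208   60   37 1787] [ 27.5 225.8]
t [155 215  38  60 423] [178.8 244.9]
t [154 220  12  47 170] [160.  244.1]
t [ 152  223  124   74 3305] [238.  261.2]
t [ 187  226   35   48 1211] [204.1 249.3]
t [268 234  10  47 118] [272.7 257.9]
t [371 235  26  26 514] [383.7 247.1]
t [394 269  27  26 544] [407.  281.5]
t [461 326  49  47 951] [485.7 348.7]
s [ 251   48   82   44 1096] [290.6  67.2]
s [ 347   48  121   31 1140] [409.1  62.5]
s [220  54  47  44 774] [241.4  74.1]
s [  376    85   264   305 35149] [543.5 221.1]
s [ 227  135   88   80 2791] [268.4 180.9]
s [ 386  180   29   49 1101] [399.9 204.9]
s [314 281  27  37 829] [326.7 299. ]
s [ 429  280   42   53 1650] [447.8 305. ]
s [285 311  28  39 894] [298.9 330.1]
s [535 341  51  82 827] [561.2 374.1]
s [  8 365  13  13 127] [ 14.3 371. ]
s [354 374  14  37 128] [360.7 391.9]
s [ 220  409   60   64 1691] [249.7 440.2]
```

Candidates for the tins in the top view are grey tins at (384,247) and (408,282), plus red look-alikes at (376,204) and (341,233). The crop shows steel lids and paper labels only on the two grey ones, so I take those two. Both bails are currently swung partly in.

```bash
cat >> h.py <<'E'
C=np.array([525.,230.]);YAW=np.radians(-7.2)
ex=np.array([np.cos(YAW),np.sin(YAW)]);ey=np.array([-np.sin(YAW),np.cos(YAW)])
def L(x,y,z):return np.r_[C+x*ex+y*ey,z]
def plan(pts,ydeg=None):
    "tool shifts (m) from the present pose to world TCP points; turn to bring tool y to ydeg"
    s=manip.state();R=s['ee_rot'];a=np.degrees(np.arctan2(R[1,1],R[0,1]))
    print('at',np.round(s['ee_pos'],1),'y@%.1f'%a,'w%.2f'%s['gripper_width'],'F',np.round(s['wrist_force'],1),'t%.1f'%s['clock'])
    if ydeg is not None:print('turn',round(-((ydeg-a+90)%180-90),1))
    for p in pts:print(np.round(R.T@(np.array(p)-s['ee_pos'])/1000,4).tolist())
E
python3 -m handwheel '[[[-0.44,-0.23,0],-4],[[-0.44,-0.23,0],-7.7],[[-0.44,-0.23,0],-7.7],[[-0.44,-0.23,0],-7.7],[[-0.44,-0.23,0],-7.7]]' 110
python3 - <<'E'
from h import *
t=frame('top');s=frame('side')
for n,a,b in(('A',(385,247),(327.7,291.8)),('B',(408.5,280.9),(299.5,323.9))):
    print(n,tri(t,a,s,b),onz(t,*a,55),onz(s,*b,55))
plan([L(0,62.9,200),L(0,62.9,110-18.7)],82.8)
E
```

```text
clock: 0.72
ee_pos: [321.9, 486.0, 222.7]
ee_rot: [[-0.992, 0.125, 0.0], [0.125, 0.992, 0.0], [-0.0, 0.0, -1.0]]
wrist_force: [1.1, 0.9, 0.1]
gripper_width: 0.71
grip_force: 0.0
A (array([ 530.4608374 , -134.79891584,   52.26543541]), np.float64(4.699709113108235)) [ 527.6236337  -134.13804355   55.        ] [ 532.0606609  -136.70741469   55.        ]
B (array([ 453.54624181, -183.46215638,   48.48839929]), np.float64(2.3772215608404466)) [ 451.68424558 -182.37414973   55.        ] [ 453.43538739 -187.51321382   55.        ]
at [329.  480.9 223. ] y@82.1 w0.63 F [-0.2 -0.3  0.3] t0.8
turn -0.7
[-0.2279, -0.1584, 0.0244]
[-0.2274, -0.1582, 0.1331]
```

```bash
python3 -m handwheel '[[[-0.114,-0.079,0.012],-0.7],[[-0.228,-0.158,0.024],-0.7],[[-0.228,-0.158,0.024],-0.7],[[-0.228,-0.158,0.024],-0.7],[[-0.228,-0.158,0.024],-0.7]]' >/dev/null
python3 -m handwheel '[[[0,0,0],0],[[0,0,0],0]]'
python3 - <<'E'
from h import *
plan([L(0,62.9,200),L(0,62.9,110-18.7)],82.8)
E
```

```text
clock: 1.4
ee_pos: [477.4, 345.8, 204.3]
ee_rot: [[-0.993, 0.12, 0.0], [0.12, 0.993, -0.001], [-0.0, -0.001, -1.0]]
wrist_force: [-0.3, -0.4, -0.0]
gripper_width: 0.571
grip_force: 0.0
at [477.4 345.8 204.3] y@83.1 w0.57 F [-0.3 -0.4 -0. ] t1.4
turn 0.3
[-0.0615, -0.0464, 0.0044]
[-0.0614, -0.0463, 0.1131]
```

```bash
python3 -m handwheel '[[[-0.031,-0.023,0],0],[[-0.0615,-0.0465,0.005],0],[[-0.0615,-0.0465,0.005],0],[[-0.0615,-0.0465,0.005],0]]' >/dev/null
python3 -m handwheel '[[[0,0,0.03],0],[[0,0,0.06],0],[[0,0,0.09],0],[[0,0,0.108],0],[[0,0,0.108],0]]'
python3 - <<'E'
from h import *
plan([L(0,62.9,110-18.7)],82.8)
t=frame('top');s=frame('side')
o=np.hstack([cv2.resize(crop(t['img'],140,185,160,130,1),(400,325)),cv2.resize(crop(s['img'],205,100,160,130,1),(400,325))])
cv2.imwrite('pics/c2.png',o)
E
```

```text
clock: 2.15
ee_pos: [526.1, 296.8, 86.8]
ee_rot: [[-0.994, 0.109, -0.008], [0.109, 0.994, -0.003], [0.008, -0.004, -1.0]]
wrist_force: [-1.4, -0.0, -0.6]
gripper_width: 0.568
grip_force: 0.0
at [526.1 296.8  86.8] y@83.7 w0.57 F [-1.4 -0.  -0.6] t2.1
turn 0.9
[-0.0072, -0.0037, -0.0045]
```

View pics/c2.png

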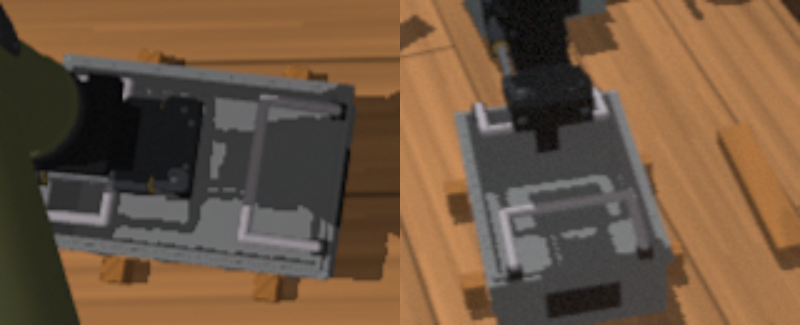

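The crop shows the fingers straddling the left bar, in the middle of its length, so I close on it.

```bash
python3 -m handwheel '[[[-0.005,-0.003,-0.003],0.5],[[-0.005,-0.003,-0.003],0.5],[[-0.005,-0.003,-0.003],0.5],[[-0.005,-0.003,-0.003],0.5],[[-0.005,-0.003,-0.003],0.5]]' 255 >/dev/null
python3 -m handwheel '[[[0,0,0],0],[[0,0,0],0],[[0,0,0],0],[[0,0,0],0],[[0,0,0],0]]'
python3 - <<'E'
from h import *
s=manip.state();R=s['ee_rot'];p=s['ee_pos']-R[:,2]*18.7
q=p[:2]-C;y=q@ey;print('pinch local',q@ex,y,p[2],'th',np.arctan2(p[2]-86,120-y),'r',np.hypot(p[2]-86,120-y))
r=np.hypot(p[2]-86,120-y)
th0=np.arctan2(p[2]-86,120-y)
plan([L(q@ex,120-62*np.cos(th),86-18.7+62*np.sin(th)) for th in np.linspace(th0,3.1,16)[1:]],82.8)
E
```

```text
clock: 3.08
ee_pos: [535.8, 294.2, 94.9]
ee_rot: [[-0.993, 0.121, 0.001], [0.121, 0.993, 0.003], [-0.001, 0.003, -1.0]]
wrist_force: [2.2, 5.3, -1.7]
gripper_width: 0.1
grip_force: 30.0
pinch local 2.6964074386320434 64.97217312657286 113.5719118516302 th 0.4644904401724698 r 61.54894031229081
at [535.8 294.2  94.9] y@83.1 w0.10 F [ 2.2  5.3 -1.7] t3.1
turn 0.3
[-0.0, 0.0053, -0.0094]
[-0.0001, 0.0125, -0.0175]
[-0.0001, 0.0211, -0.0243]
[-0.0002, 0.0307, -0.0294]
[-0.0002, 0.0411, -0.0327]
[-0.0003, 0.0518, -0.0342]
[-0.0003, 0.0627, -0.0338]
[-0.0004, 0.0733, -0.0315]
[-0.0004, 0.0834, -0.0273]
[-0.0004, 0.0926, -0.0215]
[-0.0005, 0.1006, -0.0141]
[-0.0005, 0.1072, -0.0055]
[-0.0005, 0.1122, 0.0042]
[-0.0005, 0.1155, 0.0145]
[-0.0005, 0.1168, 0.0253]
```

```bash
python3 -m handwheel '[[[0,0.005,-0.009],0],[[0,0.0125,-0.0175],0],[[0,0.021,-0.024],0],[[0,0.031,-0.0295],0],[[0,0.041,-0.0325],0]]' | grep -E 'force|ee_pos'
python3 -m handwheel '[[[0,0.011,-0.0015],0],[[0,0.0215,-0.001],0],[[0,0.032,0.001],0],[[0,0.042,0.0055],0],[[0,0.0515,0.011],0]]' | grep -E 'force|ee_pos'
python3 -m handwheel '[[[0,0.008,0.0075],0],[[0,0.0145,0.016],0],[[0,0.0195,0.0255],0],[[0,0.023,0.036],0],[[0,0.024,0.047],0]]' | grep -E 'force|ee_pos|width'
python3 -m handwheel '[[[0,0,0.001],0],[[0,0,0.001],0]]' | grep -E 'force|ee_pos|width'
python3 - <<'E'
from h import *
s=manip.state();R=s['ee_rot'];p=s['ee_pos']-R[:,2]*18.7
q=p[:2]-C;y=q@ey;print('pinch local',q@ex,y,p[2],'th',np.arctan2(p[2]-86,120-y),'r',np.hypot(p[2]-86,120-y))
E
```

```text
ee_pos: [539.3, 315.4, 129.6]
wrist_force: [-16.2, -36.8, 38.9]
grip_force: 30.0
ee_pos: [552.8, 388.1, 124.6]
wrist_force: [5.3, 2.5, 11.3]
grip_force: 30.0
ee_pos: [556.2, 414.6, 75.1]
wrist_force: [10.6, 10.9, 5.3]
gripper_width: 0.107
grip_force: 30.0
ee_pos: [556.2, 414.8, 72.9]
wrist_force: [11.0, 11.6, 1.0]
gripper_width: 0.103
grip_force: 30.0
pinch local 7.535926879826359 186.97810081317516 91.55328997713995 th 3.0588698389048723 r 67.20792377473104
```

```bash
python3 -m handwheel '[[[0,-0.004,0],0],[[0,-0.004,0],0],[[0,-0.004,0],0],[[0,-0.004,0],0]]' 110 >/dev/null
python3 -m handwheel '[[[0,0,-0.02],0],[[0,0,-0.04],0],[[0,0,-0.06],0],[[0,0,-0.06],0]]' >/dev/null
python3 -m handwheel '[[[0,0,0],0],[[0,0,0],0],[[0,0,0],0],[[0,0,0],0],[[0,0,0],0]]' 255 >/dev/null
python3 -m handwheel '[[[0,0,0.02],0],[[0,0,0.032],0],[[0,0,0.035],0],[[0,0,0.038],0],[[0,0,0.038],0]]'
python3 -m handwheel '[[[0,0,0.002],0],[[0,0,0.003],0],[[0,0,0.004],0],[[0,0,0.004],0]]'
```

```text
clock: 6.0
ee_pos: [549.2, 407.0, 93.3]
ee_rot: [[-0.993, 0.12, 0.001], [0.12, 0.993, 0.005], [-0.001, 0.005, -1.0]]
wrist_force: [-3.6, 2.0, 11.2]
gripper_width: 0.013
grip_force: 5.3
clock: 6.33
ee_pos: [549.8, 407.4, 92.6]
ee_rot: [[-0.993, 0.12, 0.003], [0.12, 0.993, 0.007], [-0.002, 0.007, -1.0]]
wrist_force: [-7.2, -1.0, 24.6]
gripper_width: 0.006
grip_force: 12.3
```

```bash
python3 -m handwheel '[[[0,0,-0.04],0],[[0,0,-0.08],0],[[0,0,-0.1],0],[[0,0,-0.1],0]]' 110 >/dev/null
python3 - <<'E'
from h import *
t=frame('top')
c=lambda x,y:(150+x/2.168,195+(y-300)/2.168)
for z in(90,97,104):
    p=onz(t,*c(198,427),z);q=p[:2]-C;print(z,p,q@ex,q@ey)
plan([L(1,-57,192),L(1,-57,98-18.7)],82.8)
E
```

```text
90 [513.0154385 178.0438552  90.       ] -5.378228024866033 -53.048518927922956
97 [511.84529368 176.60815726  97.        ] -6.35920523241393 -54.619553989695305
104 [510.67514887 175.17245933 104.        ] -7.340182439961812 -56.19058905146776
at [550.6 404.7 189.2] y@83.0 w0.27 F [-0.5  0.   0. ] t6.7
turn 0.2
[0.0033, -0.2335, -0.0037]
[0.0037, -0.2339, 0.109]
```

```bash
python3 -m handwheel '[[[0.0,-0.04,0],0],[[0.001,-0.08,0],0],[[0.002,-0.12,0],0],[[0.003,-0.16,0],0],[[0.004,-0.2,0],0]]' >/dev/null
python3 -m handwheel '[[[0,-0.034,0],0],[[0,-0.034,0.03],0],[[0,-0.034,0.06],0],[[0,-0.034,0.09],0],[[0,-0.034,0.105],0]]' >/dev/null
python3 -m handwheel '[[[0,0,0.0],0],[[0,0,0],0]]' |grep -E 'pos|force'
python3 - <<'E'
from h import *
plan([L(1,-57,98-18.7)],82.8)
E
python3 -m handwheel '[[[0,0,0.0],0],[[0,0,0],0],[[0,0,0.0],0],[[0,0,0],0],[[0,0,0],0]]' 255 >/dev/null
python3 -m handwheel '[[[0,0,0.0],0],[[0,0,0],0],[[0,0,0.0],0],[[0,0,0],0]]' |grep -E 'pos|force|width'
python3 - <<'E'
from h import *
s=manip.state();R=s['ee_rot'];p=s['ee_pos']-R[:,2]*18.7
q=p[:2]-C;y=-(q@ey);th0=np.arctan2(p[2]-86,120-y)
print('pinch local',q@ex,y,p[2],'th',th0,'r',np.hypot(p[2]-86,120-y))
E
```

```text
ee_pos: [515.2, 171.4, 79.2]
wrist_force: [0.3, 0.6, 0.8]
grip_force: 0.0
at [515.2 171.4  79.2] y@83.0 w0.57 F [0.3 0.6 0.8] t7.7
turn 0.2
[-0.0034, 0.0024, -0.0002]
ee_pos: [517.8, 176.9, 82.3]
wrist_force: [2.1, 8.5, 0.0]
gripper_width: 0.105
grip_force: 30.0
pinch local -0.5556839242248702 53.72489476285166 100.98461606819265 th 0.22235853233387345 r 67.94798225779942
```

```bash
sed -i 's/C=np.array(\[525.,230.\])/C=np.array([525.5,234.])/' h.py
python3 - <<'E'
from h import *
th=np.linspace(.23,3.1,16)[1:]
print(np.round(np.c_[-62*(np.cos(.23)-np.cos(th)),-62*(np.sin(th)-np.sin(.23))],1).tolist())
E
```

```text
[[-3.8, -11.2], [-9.6, -21.5], [-17.3, -30.5], [-26.6, -37.9], [-37.1, -43.3], [-48.5, -46.7], [-60.3, -47.9], [-72.1, -46.8], [-83.4, -43.4], [-94.0, -38.0], [-103.3, -30.6], [-111.0, -21.7], [-116.9, -11.4], [-120.7, -0.2], [-122.3, 11.6]]
```

```bash
python3 -m handwheel '[[[0,-0.004,-0.011],0],[[0,-0.0095,-0.0215],0],[[0,-0.017,-0.0305],0],[[0,-0.0265,-0.038],0],[[0,-0.037,-0.0435],0]]' | grep -E 'force|ee_pos'
python3 -m handwheel '[[[0,-0.0115,-0.0035],0],[[0,-0.023,-0.0045],0],[[0,-0.035,-0.0035],0],[[0,-0.0465,0],0],[[0,-0.057,0.0055],0]]' | grep -E 'force|ee_pos'
python3 -m handwheel '[[[0,-0.0095,0.0075],0],[[0,-0.017,0.0165],0],[[0,-0.023,0.0265],0],[[0,-0.0265,0.038],0],[[0,-0.028,0.049],0]]' | grep -E 'force|ee_pos|width'
python3 -m handwheel '[[[0,0.003,0.001],0],[[0,0.003,0.001],0],[[0,0.003,0.001],0],[[0,0.003,0.001],0]]' 110| grep -E 'force|ee_pos|width'
python3 -m handwheel '[[[0,0,-0.02],0],[[0,0,-0.04],0],[[0,0,-0.06],0],[[0,0,-0.06],0]]' >/dev/null
python3 -m handwheel '[[[0,0,0],0],[[0,0,0],0],[[0,0,0],0],[[0,0,0],0],[[0,0,0],0]]' 255 | grep -E 'force|ee_pos|width'
python3 - <<'E'
from h import *
plan([L(0,-182,96),L(0,-182,90)],82.8)
E
```

```text
ee_pos: [514.0, 146.3, 129.5]
wrist_force: [-3.3, 17.0, 16.7]
grip_force: 30.0
ee_pos: [505.2, 80.7, 121.1]
wrist_force: [-2.9, 5.3, 1.7]
grip_force: 30.0
ee_pos: [502.7, 54.7, 72.2]
wrist_force: [-11.5, 5.7, 49.7]
gripper_width: 0.102
grip_force: 30.0
ee_pos: [502.3, 53.7, 69.1]
wrist_force: [0.2, -0.8, 0.2]
gripper_width: 0.323
grip_force: 0.0
ee_pos: [501.8, 53.8, 128.2]
wrist_force: [-0.1, 1.2, 0.2]
gripper_width: 0.272
grip_force: 0.0
at [501.8  53.8 128.2] y@83.0 w0.27 F [-0.1  1.2  0.2] t10.8
turn 0.2
[-0.001, -0.0002, 0.0322]
[-0.001, -0.0002, 0.0382]
```

```bash
python3 -m handwheel '[[[0,0,0.015],0],[[0,0,0.03],0],[[0,0,0.034],0],[[0,0,0.037],0],[[0,0,0.038],0]]' >/dev/null
python3 -m handwheel '[[[0,0,0.002],0],[[0,0,0.002],0],[[0,0,0.002],0]]' | grep -E 'force|ee_pos|width'
python3 -m handwheel '[[[0,0,-0.04],0],[[0,0,-0.08],0],[[0,0,-0.1],0],[[0,0,-0.1],0]]' >/dev/null
python3 - <<'E'
from h import *
t=frame('top');s=frame('side')
cv2.imwrite('pics/t3.png',t['img'][:,:,::-1])
for f,n in((t,'t'),(s,'s')):
    hsv=cv2.cvtColor(f['img'],cv2.COLOR_RGB2HSV)
    m=((hsv[...,1]<70)&(hsv[...,2]>90)).astype(np.uint8)*255
    k,lab,st,ce=cv2.connectedComponentsWithStats(m)
    for i in range(1,k):
        if 400<st[i,4]<1000: print(n,st[i],np.round(ce[i],1))
plan([[529,-135.5,120],[452,-184,120]],82.8)
E
```

```text
ee_pos: [502.0, 54.8, 93.1]
wrist_force: [-12.9, -0.1, 26.4]
gripper_width: 0.007
grip_force: 14.1
t [413 100  56  10 471] [440.3 104.7]
t [293 116  28  43 862] [306.7 138.6]
t [126 212  42  61 469] [141.  241.4]
t [394 270  26  25 503] [406.6 282.1]
t [152 274  84  18 439] [192.1 284.3]
t [461 326  49  47 951] [485.6 348.9]
s [219  54  36  44 609] [236.7  70.4]
s [296  55  44  37 727] [318.   72.6]
s [314 281  26  37 814] [326.7 299.3]
s [285 312  29  38 903] [299.1 330.2]
s [535 341  51  87 889] [561.6 376.2]
at [502.8  54.  189.9] y@83.0 w0.01 F [-0.  -0.3 -1. ] t11.9
turn 0.2
[-0.0489, -0.185, 0.0699]
[0.0217, -0.2425, 0.0697]
```

View pics/t3.png

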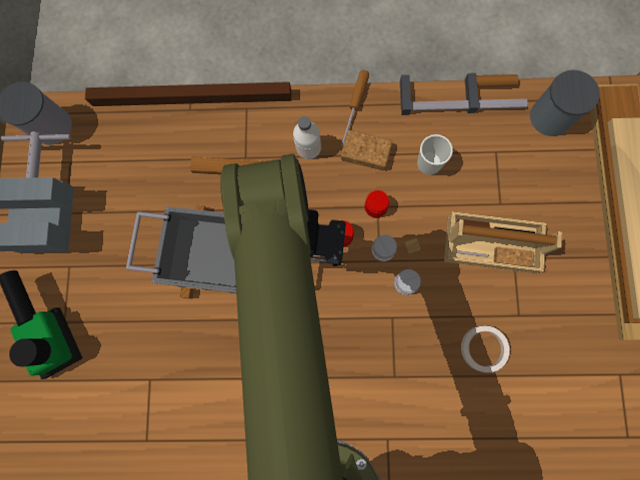

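```bash
python3 -m handwheel '[[[0.004,-0.04,0],-7],[[0.008,-0.08,0],-14],[[0.012,-0.12,0],-21],[[0.015,-0.16,0.01],-28],[[0.018,-0.2,0.02],-35]]' >/dev/null
python3 -m handwheel '[[[0,0,0],-5],[[0,0,0],-9],[[0,0,0],-9],[[0,0,0],-9],[[0,0,0],-9]]' >/dev/null
python3 - <<'E'
from h import *
plan([[452.5,-185,70],[452.5,-185,55],[452.5,-185,49]],127)
E
```

```text
at [ 463.1 -126.7  172. ] y@124.2 w0.00 F [-0.4  0.2 -0.4] t12.7
turn -2.8
[0.0414, -0.0424, 0.102]
[0.0414, -0.0424, 0.117]
[0.0414, -0.0424, 0.123]
```

```bash
python3 -m handwheel '[[[0.02,-0.02,0],0],[[0.041,-0.042,0.02],0],[[0.041,-0.042,0.05],0],[[0.041,-0.042,0.08],0],[[0.041,-0.042,0.09],0]]' >/dev/null
python3 -m handwheel '[[[0,0,0],0],[[0,0,0],0]]' >/dev/null
python3 - <<'E'
from h import *
plan([[452.5,-185,60],[452.5,-185,55],[452.5,-185,49]])
t=frame('top');s=frame('side')
o=np.hstack([cv2.resize(crop(t['img'],320,180,160,130,1),(400,325)),cv2.resize(crop(s['img'],230,230,160,130,1),(400,325))])
cv2.imwrite('pics/c4.png',o)
E
```

```text
at [ 453.5 -184.6   83.1] y@124.3 w0.01 F [ 0.4 -0.3  1.1] t13.3
[0.0011, 0.0003, 0.0231]
[0.0011, 0.0003, 0.0281]
[0.0011, 0.0003, 0.0341]
```

View pics/c4.png

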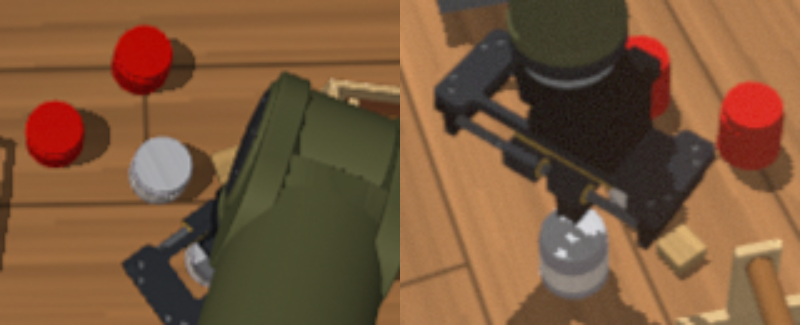

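The side crop shows the closed fingertips above the middle of tin B's lid, with the gripper's long body lying along the closing line. I press now.

```bash
python3 -m handwheel '[[[0.001,0,0.015],0],[[0.001,0,0.025],0],[[0.001,0,0.029],0],[[0.001,0,0.031],0],[[0.001,0,0.033],0]]' |grep -E 'pos|wrist'
python3 -m handwheel '[[[0,0,0.001],0],[[0,0,0.0015],0],[[0,0,0.002],0],[[0,0,0.0025],0],[[0,0,0.0025],0]]' |grep -E 'pos|wrist'
```

```text
ee_pos: [452.8, -185.2, 50.8]
wrist_force: [-2.6, 1.9, 6.8]
ee_pos: [452.8, -185.2, 49.3]
wrist_force: [-5.4, 2.3, 14.1]
```

```bash
python3 -m handwheel '[[[0,0,0.0015],0],[[0,0,0.0025],0],[[0,0,0.003],0],[[0,0,0.003],0]]' |grep -E 'pos|wrist'
python3 -m handwheel '[[[0,0,-0.02],0],[[0,0,-0.04],0],[[0,0,-0.05],0],[[0,0,-0.05],0]]' 0 >/dev/null
python3 -m handwheel '[[[0,0,0],0],[[0,0,0],0],[[0,0,0],0],[[0,0,0],0],[[0,0,0],0]]' |grep -E 'pos|width'
python3 - <<'E'
from h import *
plan([[452.5,-185,18]])
E
```

```text
ee_pos: [453.0, -185.3, 49.1]
wrist_force: [-14.6, 5.2, 38.1]
ee_pos: [452.0, -185.4, 93.5]
gripper_width: 0.604
at [ 452.  -185.4   93.5] y@124.3 w0.60 F [-0.2  0.8 -0.3] t15.3
[-0.0008, -0.0, 0.0755]
```

```bash
python3 -m handwheel '[[[0,0,0],0],[[0,0,0],0],[[0,0,0],0],[[0,0,0],0],[[0,0,0],0]]' |grep -E 'width'
python3 -m handwheel '[[[0,0,0.02],0],[[0,0,0.04],0],[[0,0,0.06],0],[[0,0,0.075],0],[[0,0,0.075],0]]' |grep -E 'pos|wrist'
python3 -m handwheel '[[[0,0,0],0],[[0,0,0],0],[[0,0,0],0],[[0,0,0],0],[[0,0,0],0]]' 255 |grep -E 'pos|wrist|width|grip_f'
python3 -m handwheel '[[[0,0,0],0],[[0,0,0],0],[[0,0,0],0],[[0,0,0],0],[[0,0,0],0]]' |grep -E 'pos|wrist|width|grip_f'
```

```text
gripper_width: 0.959
ee_pos: [450.1, -184.7, 16.7]
wrist_force: [-0.7, 0.1, 0.5]
ee_pos: [453.2, -185.7, 20.2]
wrist_force: [0.3, -0.1, -0.3]
gripper_width: 0.703
grip_force: 0.0
ee_pos: [452.5, -185.0, 19.8]
wrist_force: [-1.9, 2.2, 6.0]
gripper_width: 0.611
grip_force: 30.0
```

```bash
python3 -m handwheel '[[[0,0,-0.03],0],[[0,0,-0.06],0],[[0,0,-0.1],0],[[0,0,-0.13],0],[[0,0,-0.13],0]]' |grep -E 'pos|wrist|width|grip_f'
python3 - <<'E'
from h import *
plan([L(0,-50,150)],172.8)
E
```

```text
ee_pos: [456.5, -187.3, 155.4]
wrist_force: [2.3, -0.4, -0.7]
gripper_width: 0.613
grip_force: 30.0
at [ 456.5 -187.3  155.4] y@124.3 w0.61 F [ 2.3 -0.4 -0.7] t17.4
turn -48.5
[-0.2611, 0.2718, 0.0054]
```

```bash
python3 -m handwheel '[[[-0.02,0.02,0],0],[[-0.045,0.045,0],0],[[-0.07,0.075,0],0],[[-0.1,0.105,0],0],[[-0.125,0.13,0],0]]' >/dev/null
python3 -m handwheel '[[[-0.025,0.027,0],-7],[[-0.05,0.054,0],-14],[[-0.08,0.083,0],-21],[[-0.11,0.115,0],-28],[[-0.13,0.135,0],-35]]' >/dev/null
python3 -m handwheel '[[[0,0,0],-6],[[0,0,0],-12],[[0,0,0],-13.5],[[0,0,0],-13.5],[[0,0,0],-13.5]]' |grep -E 'wrist|width|grip_f'
python3 - <<'E'
from h import *
plan([L(0,-50,150),L(0,-50,26)],172.8)
E
```

```text
wrist_force: [0.1, 0.1, -1.9]
gripper_width: 0.612
grip_force: 30.0
at [513.7 176.3 148.7] y@172.6 w0.61 F [ 0.1  0.1 -1.9] t18.7
turn -0.2
[-0.0088, -0.0044, -0.0013]
[-0.0088, -0.0045, 0.1227]
```

```bash
python3 -m handwheel '[[[-0.009,-0.0045,0.02],0],[[-0.009,-0.0045,0.05],0],[[-0.009,-0.0045,0.08],0],[[-0.009,-0.0045,0.1],0],[[-0.009,-0.0045,0.117],0]]' |grep -E 'pos|wrist'
python3 -m handwheel '[[[0,0,0.002],0],[[0,0,0.004],0],[[0,0,0.005],0],[[0,0,0.006],0]]' |grep -E 'pos|wrist'
```

```text
ee_pos: [518.3, 184.4, 30.2]
wrist_force: [0.1, -0.4, -0.7]
ee_pos: [520.7, 185.7, 27.8]
wrist_force: [0.9, 0.2, -1.1]
```

Run:
```python
from h import *
plan([L(0,-50,24.5)],172.8)
t=frame('top');s=frame('side')
o=np.hstack([cv2.resize(crop(t['img'],120,170,200,150,1),(400,300)),cv2.resize(crop(s['img'],195,100,200,150,1),(400,300))])
cv2.imwrite('pics/c5.png',o)
```

```text
at [520.7 185.7  27.8] y@172.7 w0.61 F [ 0.9  0.2 -1.1] t19.4
turn -0.1
[0.0014, 0.0013, 0.0033]
```

View pics/c5.png

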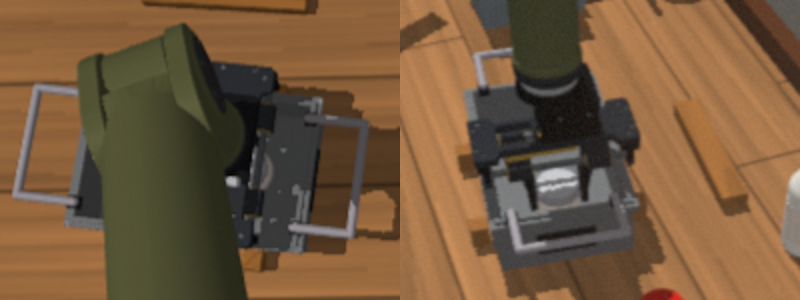

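Both bails lie out and the tin hangs inside the crate just above the floor. I lower it the last 3 mm and release.

```bash
python3 -m handwheel '[[[0,0,0.001],0],[[0,0,0.002],0],[[0,0,0.003],0],[[0,0,0.004],0],[[0,0,0.004],0]]' |grep -E 'pos|wrist'
python3 -m handwheel '[[[0,0,0],0],[[0,0,0],0],[[0,0,0],0],[[0,0,0],0],[[0,0,0],0]]' 60 |grep -E 'pos|wrist|width'
python3 -m handwheel '[[[0,0,-0.02],0],[[0,0,-0.05],0],[[0,0,-0.09],0],[[0,0,-0.12],0],[[0,0,-0.15],0]]' >/dev/null
python3 -m handwheel '[[[0,0,0],0],[[0,0,0],0]]' 255 |grep -E 'pos|width'
python3 - <<'E'
from h import *
for n in('top','side'):
    f=frame(n);hsv=cv2.cvtColor(f['img'],cv2.COLOR_RGB2HSV)
    m=((hsv[...,1]<70)&(hsv[...,2]>90)).astype(np.uint8)*255
    k,lab,st,ce=cv2.connectedComponentsWithStats(m)
    for i in range(1,k):
        if 300<st[i,4]<1000: print(n,st[i],np.round(ce[i],1))
plan([[529.5,-135.5,170]],140)
E
```

```text
ee_pos: [520.0, 185.7, 24.8]
wrist_force: [-4.7, -2.1, 12.9]
ee_pos: [519.4, 185.4, 22.2]
wrist_force: [-0.1, -0.0, 0.6]
gripper_width: 0.759
ee_pos: [520.7, 185.9, 174.4]
gripper_width: 0.681
top [479  99  49  10 402] [503. 103.]
top [413 100  56  10 472] [440.4 104.7]
top [293 116  28  43 867] [306.7 138.7]
top [374 234  23  23 390] [385.3 245.2]
top [461 326  49  47 952] [485.6 348.7]
side [220  54  27  29 493] [233.5  67.5]
side [283  54  55  38 864] [315.3  72.1]
side [314 282  27  36 831] [326.9 299.2]
side [535 341  51  90 912] [561.8 377.2]
at [518.8 185.1 171.3] y@172.8 w0.60 F [ 0.1  0.3 -0.1] t21.0
turn 32.8
[0.3168, -0.0509, 0.0014]
```

```bash
python3 -m handwheel '[[[0.02,-0.003,0],0],[[0.05,-0.008,0],0],[[0.085,-0.014,0],0],[[0.12,-0.019,0],0],[[0.16,-0.025,0],0]]' >/dev/null
python3 -m handwheel '[[[0.04,-0.006,0],6],[[0.075,-0.012,0],13],[[0.11,-0.018,0],20],[[0.14,-0.023,0],27],[[0.157,-0.025,0],33]]' >/dev/null
python3 -m handwheel '[[[0,0,0],0],[[0,0,0],0],[[0,0,0],0]]' |grep -E 'pos|width'
python3 - <<'E'
from h import *
plan([[529.7,-135.5,60],[529.7,-135.5,49]],140)
E
```

```text
ee_pos: [525.2, -36.8, 164.6]
gripper_width: 0.011
at [525.2 -36.8 164.6] y@140.0 w0.01 F [-0.3  0.2 -0.2] t22.1
turn -0.0
[0.0714, -0.0678, 0.1049]
[0.0713, -0.0679, 0.1159]
```

```bash
python3 -m handwheel '[[[0.02,-0.019,0],0],[[0.04,-0.038,0.01],0],[[0.06,-0.057,0.03],0],[[0.071,-0.068,0.05],0],[[0.071,-0.068,0.07],0]]' >/dev/null
python3 -m handwheel '[[[0,0,0.01],0],[[0,0,0.015],0],[[0,0,0.015],0],[[0,0,0.015],0]]' |grep -E 'pos|wrist'
python3 - <<'E'
from h import *
plan([[529.7,-135.5,49]],140)
E
```

```text
ee_pos: [531.8, -135.3, 82.0]
wrist_force: [-0.4, -0.8, 0.9]
at [ 531.8 -135.3   82. ] y@140.0 w0.01 F [-0.4 -0.8  0.9] t22.9
turn -0.0
[0.0012, 0.0013, 0.033]
```

```bash
python3 -m handwheel '[[[0.001,0.001,0.015],0],[[0.001,0.001,0.023],0],[[0.001,0.001,0.027],0],[[0.001,0.001,0.03],0],[[0.001,0.001,0.032],0]]' |grep -E 'pos|wrist'
python3 -m handwheel '[[[0,0,0.001],0],[[0,0,0.002],0],[[0,0,0.003],0],[[0,0,0.0035],0],[[0,0,0.0035],0]]' |grep -E 'pos|wrist'
python3 -m handwheel '[[[0,0,0.001],0],[[0,0,0.0015],0],[[0,0,0.0015],0]]' |grep -E 'pos|wrist'
```

```text
ee_pos: [529.4, -136.5, 50.5]
wrist_force: [-2.9, 1.5, 7.2]
ee_pos: [529.5, -136.5, 49.3]
wrist_force: [-8.1, 2.3, 19.3]
ee_pos: [529.6, -136.5, 49.2]
wrist_force: [-11.9, 2.9, 28.1]
```

Tin A's lid is home (stopped at 49.2 mm with 28 N). Next I open, descend and grip.

```bash
python3 -m handwheel '[[[0,0,-0.02],0],[[0,0,-0.04],0],[[0,0,-0.05],0],[[0,0,-0.05],0],[[0,0,-0.05],0]]' 0 >/dev/null
python3 -m handwheel '[[[0,0,0],0],[[0,0,0],0],[[0,0,0],0],[[0,0,0],0],[[0,0,0],0]]' >/dev/null
python3 -m handwheel '[[[0,0,0],0],[[0,0,0],0],[[0,0,0],0],[[0,0,0],0]]' |grep -E 'pos|width'
python3 -m handwheel '[[[0,0,0.02],0],[[0,0,0.04],0],[[0,0,0.06],0],[[0,0,0.075],0],[[0,0,0.075],0]]' |grep -E 'pos|wrist'
python3 -m handwheel '[[[0,0,0],0],[[0,0,0],0],[[0,0,0],0],[[0,0,0],0],[[0,0,0],0]]' 255 >/dev/null
python3 -m handwheel '[[[0,0,0],0],[[0,0,0],0],[[0,0,0],0],[[0,0,0],0],[[0,0,0],0]]' |grep -E 'pos|wrist|width|grip_f'
```

```text
ee_pos: [529.8, -136.9, 94.4]
gripper_width: 0.957
ee_pos: [526.1, -136.7, 16.2]
wrist_force: [-1.2, 0.3, 1.2]
ee_pos: [529.0, -137.2, 20.0]
wrist_force: [-2.2, 1.5, 5.7]
gripper_width: 0.613
grip_force: 30.0
```

```bash
python3 -m handwheel '[[[0,0,-0.03],0],[[0,0,-0.06],0],[[0,0,-0.1],0],[[0,0,-0.14],0],[[0,0,-0.14],0]]' |grep -E 'width|grip_f'
python3 - <<'E'
from h import *
plan([L(0,50,160)],172.8)
E
```

```text
gripper_width: 0.613
grip_force: 30.0
at [ 535.5 -137.6  167.5] y@139.8 w0.61 F [ 1.9 -0.3 -1.8] t26.8
turn -33.0
[-0.3194, 0.2746, 0.0036]
```

```bash
python3 -m handwheel '[[[-0.02,0.017,0],0],[[-0.045,0.039,0],0],[[-0.075,0.065,0],0],[[-0.1,0.086,0],0],[[-0.125,0.108,0],0]]' >/dev/null
python3 -m handwheel '[[[-0.025,0.021,0],0],[[-0.05,0.043,0],0],[[-0.075,0.065,0],0],[[-0.1,0.086,0],0],[[-0.125,0.108,0],0]]' >/dev/null
python3 -m handwheel '[[[-0.02,0.018,0],-6],[[-0.04,0.035,0],-13],[[-0.06,0.052,0],-20],[[-0.069,0.058,0],-26],[[-0.069,0.058,0],-33]]' >/dev/null
python3 -m handwheel '[[[0,0,0],0],[[0,0,0],0],[[0,0,0],0]]' |grep -E 'width|grip_f'
python3 - <<'E'
from h import *
plan([L(0,50,150),L(0,50,28)],172.8)
E
```

```text
gripper_width: 0.611
grip_force: 30.0
at [527.1 282.9 156.4] y@172.6 w0.61 F [ 0.4 -0.1 -2.7] t28.3
turn -0.2
[-0.0014, -0.0046, 0.0063]
[-0.0024, -0.006, 0.1283]
```

```bash
python3 -m handwheel '[[[-0.002,-0.005,0.02],0],[[-0.002,-0.005,0.05],0],[[-0.002,-0.005,0.08],0],[[-0.002,-0.005,0.11],0],[[-0.002,-0.005,0.125],0]]' |grep -E 'pos|wrist'
python3 -m handwheel '[[[0,0,0.001],0],[[0,0,0.002],0],[[0,0,0.003],0],[[0,0,0.004],0]]' |grep -E 'pos|wrist'
python3 -m handwheel '[[[0,0,0.001],0],[[0,0,0.002],0],[[0,0,0.003],0],[[0,0,0.003],0]]' |grep -E 'pos|wrist'
```

```text
ee_pos: [528.9, 282.0, 28.0]
wrist_force: [-1.0, -0.2, -2.4]
ee_pos: [532.2, 285.2, 29.9]
wrist_force: [0.5, -0.6, -2.5]
ee_pos: [530.8, 284.6, 25.2]
wrist_force: [0.4, 1.3, -1.0]
```

```bash
python3 -m handwheel '[[[0,0,0.001],0],[[0,0,0.0015],0],[[0,0,0.0015],0]]' |grep -E 'pos|wrist'
python3 -m handwheel '[[[0,0,0],0],[[0,0,0],0],[[0,0,0],0],[[0,0,0],0],[[0,0,0],0]]' 60 |grep -E 'pos|wrist|width'
python3 -m handwheel '[[[0,0,-0.02],0],[[0,0,-0.05],0],[[0,0,-0.09],0],[[0,0,-0.12],0],[[0,0,-0.16],0]]' >/dev/null
python3 -m handwheel '[[[0,0,0],7],[[0,0,0],14],[[0,0,0],21],[[0,0,0],28],[[0,0,0],35]]' 110 >/dev/null
python3 -m handwheel '[[[0,0,0],7],[[0,0,0],14],[[0,0,0],21],[[0,0,0],28],[[0,0,0],35]]' >/dev/null
python3 -m handwheel '[[[0,0,0],7],[[0,0,0],14],[[0,0,0],20],[[0,0,0],20]]' >/dev/null
python3 - <<'E'
from h import *
t=frame('top');s=frame('side')
o=np.hstack([cv2.resize(crop(t['img'],110,170,200,150,1),(400,300)),cv2.resize(crop(s['img'],195,100,200,150,1),(400,300))])
cv2.imwrite('pics/c6.png',o)
plan([L(0,181,160),L(0,181,88-18.7)],82.8)
E
```

```text
ee_pos: [530.8, 284.8, 25.1]
wrist_force: [-2.5, -2.1, 6.7]
ee_pos: [530.8, 284.6, 23.4]
wrist_force: [0.5, 0.2, -0.2]
gripper_width: 0.76
at [532.5 285.6 183.4] y@83.0 w0.57 F [ 0.4 -0.5 -0.5] t31.7
turn 0.2
[-0.0003, 0.1291, 0.0224]
[-0.0013, 0.1298, 0.1131]
```

View pics/c6.png

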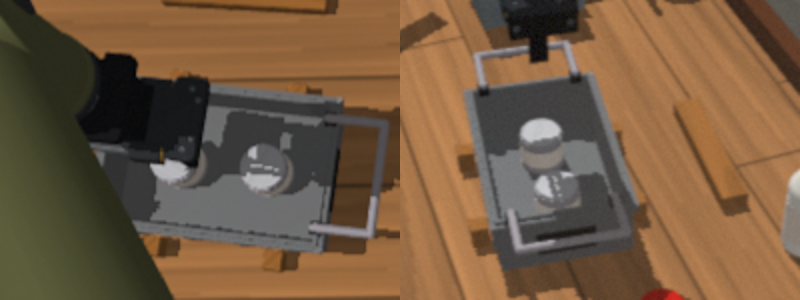

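Both tins stand upright on the crate floor and both bails are out. I swing the left bail in.

```bash
python3 -m handwheel '[[[0,0.03,0],0],[[0,0.06,0],0],[[0,0.09,0],0],[[0,0.12,0.005],0],[[-0.001,0.13,0.02],0]]' >/dev/null
python3 -m handwheel '[[[0,0,0.02],0],[[0,0,0.04],0],[[0,0,0.06],0],[[0,0,0.08],0],[[0,0,0.091],0]]' >/dev/null
python3 -m handwheel '[[[0,0,0],0],[[0,0,0],0],[[0,0,0],0],[[0,0,0],0],[[0,0,0],0]]' |grep -E 'pos|wrist'
python3 -m handwheel '[[[0,0,0],0],[[0,0,0],0],[[0,0,0],0],[[0,0,0],0],[[0,0,0],0]]' 255 >/dev/null
python3 -m handwheel '[[[0,0,0],0],[[0,0,0],0],[[0,0,0],0],[[0,0,0],0],[[0,0,0],0]]' |grep -E 'pos|wrist|width|grip_f'
python3 - <<'E'
from h import *
s=manip.state();p=s['ee_pos']-s['ee_rot'][:,2]*18.7;q=p[:2]-C;print(q@ex,q@ey,p[2])
th=np.linspace(3.08,.15,16)[1:]
print(np.round(np.c_[62*(np.cos(3.08)-np.cos(th)),-62*(np.sin(th)-np.sin(3.08))],1).tolist())
E
```

```text
ee_pos: [549.3, 414.3, 73.2]
wrist_force: [0.2, 0.4, -0.7]
ee_pos: [548.7, 415.6, 72.0]
wrist_force: [1.7, 4.6, -1.9]
gripper_width: 0.101
grip_force: 30.0
0.4141315158894923 183.14028746517377 90.67700668809844
[[-1.9, -11.9], [-6.1, -23.3], [-12.4, -33.6], [-20.6, -42.5], [-30.4, -49.6], [-41.4, -54.7], [-53.1, -57.6], [-65.2, -58.1], [-77.1, -56.3], [-88.5, -52.2], [-98.9, -45.9], [-107.8, -37.8], [-115.0, -28.1], [-120.2, -17.2], [-123.2, -5.4]]
```

```bash
python3 -m handwheel '[[[0,-0.002,-0.012],0],[[0,-0.006,-0.0235],0],[[0,-0.0125,-0.0335],0],[[0,-0.0205,-0.0425],0],[[0,-0.0305,-0.0495],0]]' | grep -E 'force|ee_pos'
python3 -m handwheel '[[[0,-0.011,-0.005],0],[[0,-0.0225,-0.008],0],[[0,-0.035,-0.0085],0],[[0,-0.0465,-0.0065],0],[[0,-0.058,-0.0025],0]]' | grep -E 'force|ee_pos'
python3 -m handwheel '[[[0,-0.0105,0.0065],0],[[0,-0.0195,0.0145],0],[[0,-0.0265,0.024],0],[[0,-0.0315,0.035],0],[[0,-0.0345,0.0465],0]]' | grep -E 'force|ee_pos|width'
python3 -m handwheel '[[[0,0.001,0.001],0],[[0,0.001,0.001],0],[[0,0.001,0.001],0],[[0,0.001,0.001],0],[[0,0.001,0.001],0]]' 140| grep -E 'force|ee_pos|width'
python3 -m handwheel '[[[0,0,-0.02],0],[[0,0,-0.04],0],[[0,0,-0.06],0],[[0,0,-0.06],0]]' >/dev/null
python3 -m handwheel '[[[0,0,0],0],[[0,0,0],0],[[0,0,0],0],[[0,0,0],0],[[0,0,0],0]]' 255 | grep -E 'force|ee_pos|width'
python3 - <<'E'
from h import *
plan([L(0,58,98),L(0,58,91)],82.8)
E
```

```text
ee_pos: [545.2, 389.1, 123.9]
wrist_force: [1.0, 9.6, 3.9]
grip_force: 30.0
ee_pos: [537.3, 329.2, 127.2]
wrist_force: [-3.6, 4.3, 2.9]
grip_force: 30.0
ee_pos: [532.5, 293.2, 78.1]
wrist_force: [-1.5, 7.7, 2.6]
gripper_width: 0.104
grip_force: 30.0
ee_pos: [533.6, 292.0, 77.0]
wrist_force: [-0.5, 0.3, 0.0]
gripper_width: 0.383
grip_force: 0.0
ee_pos: [533.5, 292.7, 135.9]
wrist_force: [0.0, 0.1, 0.2]
gripper_width: 0.16
grip_force: 0.0
at [533.5 292.7 135.9] y@82.8 w0.16 F [0.  0.1 0.2] t36.2
turn 0.0
[0.0001, -0.0009, 0.0379]
[0.0, -0.0009, 0.0449]
```

```bash
python3 -m handwheel '[[[0,0,0.01],0],[[0,0,0.025],0],[[0,0,0.035],0],[[0,0,0.04],0],[[0,0,0.044],0]]' >/dev/null
python3 -m handwheel '[[[0,0,0.002],0],[[0,0,0.004],0],[[0,0,0.004],0]]' | grep -E 'force|ee_pos|width'
python3 -m handwheel '[[[0,0,-0.03],0],[[0,0,-0.07],0],[[0,0,-0.1],0],[[0,0,-0.1],0],[[0,0,-0.1],0]]' 110 >/dev/null
python3 - <<'E'
from h import *
plan([L(0,-182,180),L(0,-182,88-18.7)],82.8)
E
```

```text
ee_pos: [532.9, 292.4, 91.1]
wrist_force: [-4.4, -3.5, 10.6]
gripper_width: 0.004
grip_force: 5.5
at [536.1 294.4 191.8] y@82.8 w0.30 F [-0.5  0.3 -0.2] t37.3
turn 0.0
[0.003, -0.2432, 0.0128]
[0.0023, -0.2428, 0.1235]
```

```bash
python3 -m handwheel '[[[0.0,-0.03,0],0],[[0.001,-0.06,0],0],[[0.002,-0.095,0],0],[[0.002,-0.13,0],0],[[0.003,-0.16,0],0]]' >/dev/null
python3 -m handwheel '[[[0,-0.03,0],0],[[0,-0.06,0],0],[[0,-0.083,0],0],[[0,-0.083,0.01],0],[[0,-0.083,0.02],0]]' |grep -E 'pos|width'
python3 - <<'E'
from h import *
plan([L(0,-182,88-18.7)],82.8)
E
```

```text
ee_pos: [500.8, 51.0, 169.6]
gripper_width: 0.569
at [500.8  51.  169.6] y@82.6 w0.57 F [ 0.1  0.6 -1.2] t38.1
turn -0.2
[-0.0027, 0.0033, 0.1003]
```

```bash
python3 -m handwheel '[[[-0.002,0.003,0.025],0],[[-0.002,0.003,0.05],0],[[-0.002,0.003,0.08],0],[[-0.002,0.003,0.1],0],[[-0.002,0.003,0.1],0]]' |grep -E 'pos|wrist'
python3 -m handwheel '[[[0,0,0],0],[[0,0,0],0],[[0,0,0],0],[[0,0,0],0],[[0,0,0],0]]' 255 >/dev/null
python3 -m handwheel '[[[0,0,0],0],[[0,0,0],0],[[0,0,0],0],[[0,0,0],0],[[0,0,0],0]]' |grep -E 'pos|wrist|width|grip_f'
```

```text
ee_pos: [497.3, 55.9, 64.8]
wrist_force: [-0.6, -0.7, 0.3]
ee_pos: [502.5, 54.6, 71.1]
wrist_force: [-0.4, -0.3, 3.6]
gripper_width: 0.098
grip_force: 30.0
```

Gripped (0.098). I swing the right bail in along the mirrored arc.

```bash
python3 -m handwheel '[[[0,0.002,-0.012],0],[[0,0.006,-0.0235],0],[[0,0.0125,-0.0335],0],[[0,0.0205,-0.0425],0],[[0,0.0305,-0.0495],0]]' | grep -E 'force|ee_pos'
python3 -m handwheel '[[[0,0.011,-0.005],0],[[0,0.0225,-0.008],0],[[0,0.035,-0.0085],0],[[0,0.0465,-0.0065],0],[[0,0.058,-0.0025],0]]' | grep -E 'force|ee_pos'
python3 -m handwheel '[[[0,0.0105,0.0065],0],[[0,0.0195,0.0145],0],[[0,0.0265,0.024],0],[[0,0.0315,0.035],0],[[0,0.0345,0.0465],0]]' | grep -E 'force|ee_pos|width'
python3 -m handwheel '[[[0,-0.001,0.001],0],[[0,-0.001,0.001],0],[[0,-0.001,0.001],0],[[0,-0.001,0.001],0],[[0,-0.001,0.001],0]]' 140| grep -E 'force|ee_pos|width'
python3 -m handwheel '[[[0,0,-0.02],0],[[0,0,-0.04],0],[[0,0,-0.06],0],[[0,0,-0.06],0]]' >/dev/null
python3 -m handwheel '[[[0,0,0],0],[[0,0,0],0],[[0,0,0],0],[[0,0,0],0],[[0,0,0],0]]' 255 | grep -E 'force|ee_pos|width'
python3 - <<'E'
from h import *
plan([L(0,-58,98),L(0,-58,91)],82.8)
E
```

```text
ee_pos: [505.8, 78.8, 121.5]
wrist_force: [-5.3, -15.3, 11.7]
grip_force: 30.0
ee_pos: [514.6, 142.3, 124.3]
wrist_force: [1.0, -4.8, 1.7]
grip_force: 30.0
ee_pos: [519.2, 176.9, 74.8]
wrist_force: [4.4, -4.9, 4.8]
gripper_width: 0.105
grip_force: 30.1
ee_pos: [516.9, 176.3, 74.0]
wrist_force: [-0.4, 0.1, 0.1]
gripper_width: 0.386
grip_force: 0.0
ee_pos: [517.6, 175.9, 133.4]
wrist_force: [0.9, 0.4, 0.1]
gripper_width: 0.156
grip_force: 0.0
at [517.6 175.9 133.4] y@82.8 w0.16 F [0.9 0.4 0.1] t41.8
turn 0.0
[-0.001, 0.0009, 0.0353]
[-0.0011, 0.0009, 0.0423]
```

```bash
python3 -m handwheel '[[[0,0,0.01],0],[[0,0,0.025],0],[[0,0,0.033],0],[[0,0,0.038],0],[[0,0,0.042],0]]' >/dev/null
python3 -m handwheel '[[[0,0,0.002],0],[[0,0,0.003],0],[[0,0,0.003],0]]' | grep -E 'force|ee_pos|width'
python3 -m handwheel '[[[0,0,-0.03],0],[[0,0,-0.07],0],[[0,0,-0.11],0],[[0,0,-0.14],0],[[0,0,-0.14],0]]' 0 >/dev/null
python3 -m handwheel '[[[0,-0.03,0],0],[[0,-0.06,0],0],[[0,-0.09,0],0],[[0,-0.12,0],0],[[0,-0.15,0],0]]' |grep -E 'pos'
python3 - <<'E'
from h import *
t=frame('top');s=frame('side')
o=np.hstack([crop(t['img'],440,200,130,80,3),crop(s['img'],330,310,130,170,1.5)[:240]])
o=np.zeros((560,780,3),np.uint8)
a=crop(t['img'],435,195,140,90,2.8);o[:a.shape[0],:a.shape[1]]=a
b=crop(s['img'],320,310,135,170,2.8);o[:b.shape[0],400:400+b.shape[1]]=b
c=crop(t['img'],120,190,170,120,2.2);o[256:256+c.shape[0],:c.shape[1]]=c
cv2.imwrite('pics/c7.png',o)
E
```

```text
ee_pos: [517.3, 175.9, 91.1]
wrist_force: [-5.1, -1.7, 11.2]
gripper_width: 0.007
grip_force: 5.5
ee_pos: [500.4, 26.4, 230.3]
```

View pics/c7.png

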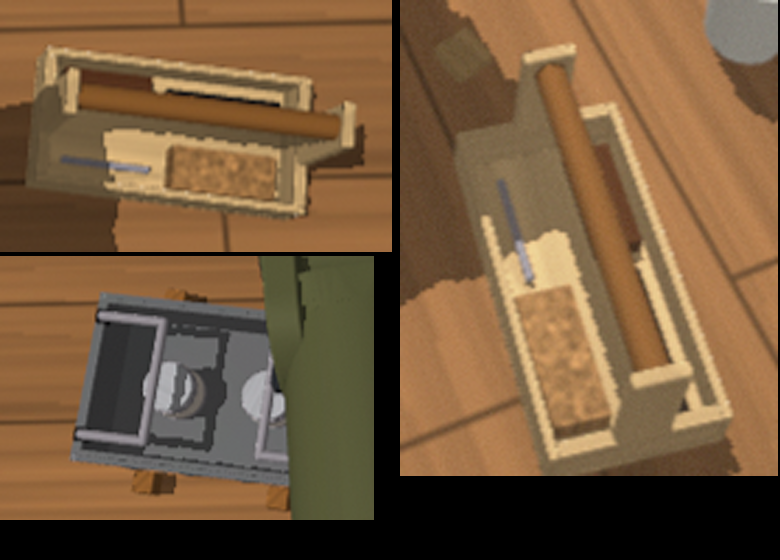

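Run:
```python
from h import *
t=frame('top');s=frame('side')
T=lambda x,y:(435+x/2.8,195+y/2.8)
S=lambda x,y:(320+(x-400)/2.8,310+y/2.8)
for a,b in(((80,96),(552,76)),((340,125),(650,366))):
    print(tri(t,T(*a),s,S(*b)),onz(t,*T(*a),110)[:2],onz(s,*S(*b),110)[:2])
P=[onz(t,*T(*p),40)[:2] for p in((42,50),(312,80),(304,214),(28,187))]
P=np.array(P);print(P.round(),P.mean(0));y=P[0]+P[3]-P[1]-P[2];print('ydir',np.degrees(np.arctan2(y[1],y[0])),np.linalg.norm(y)/2)
Q=np.array([onz(s,*S(*p),40)[:2] for p in((457,140),(611,105),(730,412),(545,465))]);print(Q.round(),Q.mean(0))
# crate check: bars (z=86) and rim
c=lambda x,y:(120+x/2.2,190+(y-256)/2.2)
for p,z in(((160,380),86),((102,295),80),((74,459),80)):
    q=onz(t,*c(*p),z);d=q[:2]-C;print('crate',q.round(1),d@ex,d@ey)
plan([])
```

```text
(array([ 553.18419197, -294.40401231,  112.22665105]), np.float64(2.1086664314203047)) [ 552.59037844 -294.73829001] [ 555.05357792 -293.29270506]
(array([ 523.25116663, -478.10602686,  123.89143535]), np.float64(1.7641011959190829)) [ 526.69014894 -484.57830435] [ 526.65314537 -474.07017407]
[[ 606. -285.]
 [ 577. -498.]
 [ 469. -481.]
 [ 494. -267.]] [ 536.48883643 -382.65863662]
ydir 82.70594348301915 214.90843842942044
[[ 500. -278.]
 [ 607. -291.]
 [ 579. -494.]
 [ 467. -482.]] [ 538.18572225 -386.30259454]
crate [531.6 285.6  86. ] -0.4241286767500576 51.91003043935112
crate [621.3 350.1  80. ] 80.50484852758707 127.15841701873737
crate [455.4 369.7  80. ] -86.57897357653336 125.81835949172726
at [500.7  27.1 230.4] y@82.7 w0.87 F [ 0.7  1.  -0.4] t43.5
```

```bash
sed -i 's/C=np.array(\[525.5,234.\])/C=np.array([525.,235.])/' h.py
python3 -m handwheel '[[[0,-0.035,0],0],[[0,-0.07,0],0],[[0,-0.105,0],0],[[0,-0.14,0],0],[[0,-0.175,0],0]]' >/dev/null
python3 -m handwheel '[[[-0.01,-0.03,0],-7],[[-0.02,-0.06,0],-14],[[-0.03,-0.09,0],-21],[[-0.04,-0.12,0],-28],[[-0.05,-0.14,0],-35]]' >/dev/null
python3 -m handwheel '[[[0,0,0],-7],[[0,0,0],-14],[[0,0,0],-21],[[0,0,0],-28],[[0,0,0],-35]]' >/dev/null
python3 -m handwheel '[[[0,0,0],-7],[[0,0,0],-14],[[0,0,0],-19.5],[[0,0,0],-19.5],[[0,0,0],-19.5]]' >/dev/null
python3 - <<'E'
from h import *
plan([[538.5,-386,200],[538.5,-386,91]],172.3)
E
```

```text
at [ 514.2 -290.7  212.2] y@153.0 w1.00 F [0.1 5.3 4.6] t45.2
turn -19.3
[0.0736, -0.0655, 0.0108]
[0.0707, -0.0711, 0.1197]
```

```bash
python3 -m handwheel '[[[0,0,-0.01],-7],[[0,0,-0.01],-7]]'
python3 - <<'E'
from h import *
s=manip.state();print(np.round(s['qpos'],2),np.round(s['ee_rot'],3),s['wrist_force'])
plan([[538.5,-386,200],[538.5,-386,91]],172.3)
E
```

```text
clock: 45.33
ee_pos: [541.9, -260.8, 210.8]
ee_rot: [[-0.368, -0.927, -0.076], [-0.929, 0.37, -0.018], [0.045, 0.064, -0.997]]
wrist_force: [-0.5, 3.0, -0.2]
gripper_width: 0.999
grip_force: 0.0
[ 1.31  0.66 -1.38  1.51  0.66  1.58  2.69] [[-0.368 -0.927 -0.076]
 [-0.929  0.37  -0.018]
 [ 0.045  0.064 -0.997]] [-0.46570905  3.02823562 -0.19449215]
at [ 541.9 -260.8  210.8] y@158.2 w1.00 F [-0.5  3.  -0.2] t45.3
turn -14.1
[0.117, -0.0438, 0.0133]
[0.1121, -0.0508, 0.122]
```

```bash
python3 -m handwheel '[[[0,0,-0.01],7],[[0,0,-0.02],14],[[0,0,-0.02],21],[[0,0,-0.02],28],[[0,0,-0.02],35]]' >/dev/null
python3 -m handwheel '[[[0,0,0],7],[[0,0,0],14],[[0,0,0],21],[[0,0,0],28],[[0,0,0],35]]' >/dev/null
python3 -m handwheel '[[[0,0,0],7],[[0,0,0],14],[[0,0,0],21],[[0,0,0],28],[[0,0,0],35]]'
python3 - <<'E'
from h import *
s=manip.state();print(np.round(s['qpos'],2))
plan([[538.5,-386,200],[538.5,-386,91]],172.3)
E
```

```text
clock: 46.58
ee_pos: [541.8, -263.6, 233.4]
ee_rot: [[-0.793, 0.604, -0.076], [0.607, 0.794, -0.025], [0.045, -0.066, -0.997]]
wrist_force: [0.3, -1.1, 0.1]
gripper_width: 1.0
grip_force: 0.0
[ 1.15  0.43 -1.02  1.48  0.4   1.51  1.03]
at [ 541.8 -263.6  233.4] y@52.7 w1.00 F [ 0.3 -1.1  0.1] t46.6
turn 60.4
[-0.0732, -0.097, 0.0366]
[-0.0781, -0.0898, 0.1452]
```

```bash
python3 -m handwheel '[[[0,0,0],7],[[0,0,0],14],[[0,0,0],21],[[0,0,0],28],[[0,0,0],35]]' >/dev/null
python3 -m handwheel '[[[0,0,0],7],[[0,0,0],14],[[0,0,0],21],[[0,0,0],25],[[0,0,0],25]]' >/dev/null
python3 -m handwheel '[[[0,0,0],0],[[0,0,0],0],[[0,0,0],0]]'
python3 - <<'E'
from h import *
s=manip.state();print(np.round(s['qpos'],2))
plan([[538.5,-386,200],[538.5,-386,91]],172.3)
E
```

```text
clock: 47.67
ee_pos: [540.7, -265.6, 232.6]
ee_rot: [[0.121, 0.99, -0.077], [0.992, -0.124, -0.025], [-0.034, -0.074, -0.997]]
wrist_force: [0.4, -0.1, 0.1]
gripper_width: 1.002
grip_force: 0.0
[ 1.03  0.37 -0.83  1.48  0.31  1.48  0.06]
at [ 540.7 -265.6  232.6] y@-7.1 w1.00 F [ 0.4 -0.1  0.1] t47.7
turn 0.6
[-0.1186, 0.0151, 0.0357]
[-0.1149, 0.0232, 0.1443]
```

```bash
python3 -m handwheel '[[[-0.03,0.004,0],0],[[-0.06,0.008,0],0.5],[[-0.09,0.012,0.01],0.5],[[-0.119,0.015,0.02],0.5],[[-0.119,0.015,0.03],0.5]]' >/dev/null
python3 -m handwheel '[[[0,0,0],0],[[0,0,0],0],[[0,0,0],0]]'
python3 - <<'E'
from h import *
s=manip.state();print(np.round(s['qpos'],2))
plan([[537,-386.5,150],[537,-386.5,91.4]],172.3)
E
```

```text
clock: 48.33
ee_pos: [539.0, -385.1, 206.2]
ee_rot: [[0.13, 0.989, -0.077], [0.991, -0.132, -0.024], [-0.034, -0.073, -0.997]]
wrist_force: [-0.3, 0.8, 0.6]
gripper_width: 1.002
grip_force: 0.0
[ 1.08  0.5  -0.76  1.37  0.39  1.47  0.19]
at [ 539.  -385.1  206.2] y@-7.6 w1.00 F [-0.3  0.8  0.6] t48.3
turn 0.1
[0.0003, 0.0023, 0.0562]
[0.0023, 0.0066, 0.1146]
```

```bash
python3 -m handwheel '[[[0,0.001,0.02],0],[[0,0.002,0.04],0],[[0.001,0.0025,0.065],0],[[0.001,0.0025,0.065],0],[[0.001,0.003,0.065],0]]' >/dev/null
python3 - <<'E'
from h import *
s=frame('side');t=frame('top')
o=np.hstack([cv2.resize(crop(t['img'],420,170,150,150,1),(400,400)),cv2.resize(crop(s['img'],300,310,150,150,1),(400,400))])
cv2.imwrite('pics/c8.png',o);plan([[537,-386.5,91.4]],172.3)
E
```

```text
at [ 537.6 -387.6  142.7] y@-7.7 w1.00 F [ 0.1 -0.8  0.2] t48.9
turn 0.0
[0.0028, 0.003, 0.0512]
```

View pics/c8.png

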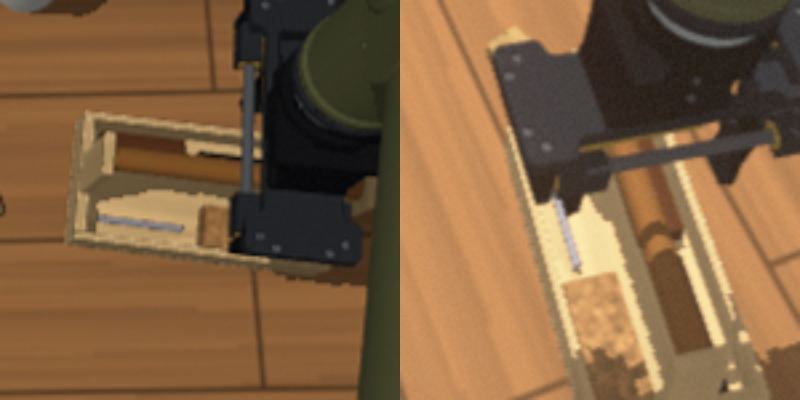

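The tray has not moved, and the open fingers straddle the handle near its middle. I go down and grip.

```bash
python3 -m handwheel '[[[0.001,0.001,0.015],0],[[0.002,0.002,0.03],0],[[0.0028,0.003,0.045],0],[[0.0028,0.003,0.051],0],[[0.0028,0.003,0.051],0]]' |grep -E 'pos|wrist'
python3 -m handwheel '[[[0,0,0],0],[[0,0,0],0],[[0,0,0],0],[[0,0,0],0],[[0,0,0],0]]' 255 >/dev/null
python3 -m handwheel '[[[0,0,0],0],[[0,0,0],0],[[0,0,0],0],[[0,0,0],0],[[0,0,0],0]]' >/dev/null
python3 -m handwheel '[[[0,0,0],0],[[0,0,0],0],[[0,0,0],0],[[0,0,0],0],[[0,0,0],0]]' |grep -E 'pos|wrist|width|grip_f'
```

```text
ee_pos: [533.7, -386.1, 86.2]
wrist_force: [0.4, 0.8, 0.2]
ee_pos: [536.0, -386.8, 89.5]
wrist_force: [2.2, -0.5, -0.2]
gripper_width: 0.216
grip_force: 30.0
```

Run:
```python
from h import *
plan([[536,-386.8,150],[536,-386.8,225],[536,-240,225],[530,-80,225],[528,80,225],[523.5,234.5,225]],172.8)
```

```text
at [ 536.  -386.8   89.5] y@-7.7 w0.22 F [ 2.2 -0.5 -0.2] t50.5
turn -0.5
[-0.0021, -0.0044, -0.0603]
[-0.0047, -0.0099, -0.1351]
[0.1407, -0.0296, -0.1388]
[0.2984, -0.057, -0.1423]
[0.4566, -0.0804, -0.1462]
[0.6091, -0.1056, -0.1498]
```

```bash
python3 -m handwheel '[[[-0.001,-0.0015,-0.02],0],[[-0.0015,-0.003,-0.045],0],[[-0.0025,-0.0055,-0.075],0],[[-0.0035,-0.008,-0.105],0],[[-0.0047,-0.01,-0.135],0]]' >/dev/null
python3 -m handwheel '[[[0,0,0],0],[[0,0,0],0],[[0,0,0],0]]' |grep -E 'pos|wrist|width|grip_f'
python3 -m handwheel '[[[0.02,-0.003,0],0],[[0.045,-0.006,-0.001],0],[[0.07,-0.01,-0.002],0],[[0.1,-0.014,-0.003],0],[[0.13,-0.018,-0.003],0]]' >/dev/null
python3 -m handwheel '[[[0.03,-0.005,-0.001],0],[[0.06,-0.01,-0.002],0],[[0.09,-0.015,-0.002],0],[[0.12,-0.02,-0.003],0],[[0.15,-0.026,-0.003],0]]' |grep -E 'pos|wrist|width|grip_f'
python3 - <<'E'
from h import *
print(np.round(manip.state()['qpos'],2))
plan([[528,80,225],[523.5,234.5,225]],172.8)
E
```

```text
ee_pos: [534.1, -386.5, 222.5]
wrist_force: [-0.4, 0.1, -6.1]
gripper_width: 0.216
grip_force: 30.0
ee_pos: [527.5, -102.2, 221.6]
wrist_force: [0.9, -0.1, -4.3]
gripper_width: 0.214
grip_force: 30.0
[ 0.92  0.25 -0.93  1.64  0.22  1.43 -0.17]
at [ 527.5 -102.2  221.6] y@-7.8 w0.21 F [ 0.9 -0.1 -4.3] t52.0
turn -0.6
[0.1804, -0.0243, -0.0078]
[0.3329, -0.0496, -0.0112]
```

```bash
python3 -m handwheel '[[[0.03,-0.004,-0.001],0],[[0.06,-0.008,-0.002],-0.5],[[0.095,-0.014,-0.003],-0.5],[[0.13,-0.019,-0.004],-0.5],[[0.16,-0.024,-0.005],-0.5]]' >/dev/null
python3 -m handwheel '[[[0.03,-0.004,-0.001],0],[[0.06,-0.009,-0.002],0],[[0.095,-0.014,-0.003],0],[[0.12,-0.018,-0.004],0],[[0.14,-0.021,-0.005],0]]' >/dev/null
python3 -m handwheel '[[[0,0,0],0],[[0,0,0],0],[[0,0,0],0]]' |grep -E 'pos|wrist|width|grip_f'
python3 - <<'E'
from h import *
s=manip.state();print(np.round(s['qpos'],2),np.round(s['ee_rot'],3).tolist())
plan([[523.5,234.5,225],[523.5,234.5,184]],172.8)
E
```

```text
ee_pos: [523.5, 198.3, 225.1]
wrist_force: [0.8, -0.7, -4.8]
gripper_width: 0.216
grip_force: 30.0
[ 0.43  0.36 -1.04  1.57  0.28  1.47 -0.76] [[0.124, 0.989, -0.081], [0.992, -0.126, -0.027], [-0.037, -0.077, -0.996]]
at [523.5 198.3 225.1] y@-7.3 w0.22 F [ 0.8 -0.7 -4.8] t53.1
turn -0.1
[0.0359, -0.0045, -0.0009]
[0.0374, -0.0014, 0.0399]
```

```bash
python3 -m handwheel '[[[0.018,-0.002,0],0],[[0.036,-0.0045,-0.001],0],[[0.037,-0.0035,0.01],0],[[0.037,-0.0025,0.025],0],[[0.0375,-0.002,0.034],0]]' >/dev/null
python3 -m handwheel '[[[0,0,0],0],[[0,0,0],0],[[0,0,0],0],[[0,0,0],0]]' |grep -E 'pos|wrist|width|grip_f'
python3 - <<'E'
from h import *
plan([[523.5,234.5,184],[523.5,234.5,180]],172.8)
s=frame('side');t=frame('top')
o=np.hstack([cv2.resize(crop(t['img'],120,160,180,180,1),(400,400)),cv2.resize(crop(s['img'],190,80,160,160,1),(400,400))])
cv2.imwrite('pics/c9.png',o)
E
```

```text
ee_pos: [524.7, 236.5, 192.7]
wrist_force: [0.6, -0.6, -3.5]
gripper_width: 0.212
grip_force: 30.0
at [524.7 236.5 192.7] y@-7.3 w0.21 F [ 0.6 -0.6 -3.5] t53.9
turn -0.1
[-0.0018, -0.0003, 0.0088]
[-0.0017, -0.0, 0.0128]
```

View pics/c9.png

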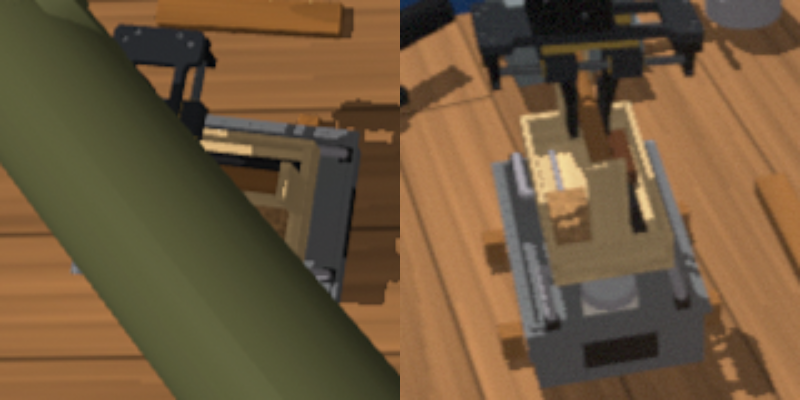

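The tray hangs level over the crate, inside the rim lines. I lower it.

```bash
python3 -m handwheel '[[[-0.001,0,0.004],0],[[-0.0015,0,0.007],0],[[-0.0015,0,0.009],0],[[-0.0015,0,0.0105],0],[[-0.0015,0,0.0115],0]]' |grep -E 'pos|wrist'
python3 -m handwheel '[[[0,0,0.0005],0],[[0,0,0.001],0],[[0,0,0.0015],0],[[0,0,0.0015],0]]' |grep -E 'pos|wrist'
```

```text
ee_pos: [522.9, 234.8, 180.2]
wrist_force: [0.5, -0.6, -3.4]
ee_pos: [523.3, 234.7, 179.9]
wrist_force: [-1.3, -1.8, 2.2]
```

```bash
python3 -m handwheel '[[[0,0,0.001],0],[[0,0,0.001],0],[[0,0,0.001],0]]' |grep -E 'pos|wrist'
python3 -m handwheel '[[[0,0,0],0],[[0,0,0],0],[[0,0,0],0],[[0,0,0],0],[[0,0,0],0]]' 120 >/dev/null
python3 -m handwheel '[[[0,0,0],0],[[0,0,0],0]]' |grep -E 'pos|wrist|width'
python3 -m handwheel '[[[0,0,-0.02],0],[[0,0,-0.04],0],[[0,0,-0.07],0],[[0,0,-0.1],0],[[0,0,-0.12],0]]' |grep -E 'pos|wrist'
python3 - <<'E'
from h import *
plan([[470,-40,300]])
E
```

```text
ee_pos: [523.4, 234.8, 179.7]
wrist_force: [-1.5, -2.7, 6.4]
ee_pos: [522.8, 234.9, 177.9]
wrist_force: [-0.3, 0.1, -0.2]
gripper_width: 0.517
ee_pos: [532.8, 238.4, 300.4]
wrist_force: [-0.6, 0.2, -0.2]
at [532.8 238.4 300.4] y@-7.2 w0.53 F [-0.6  0.2 -0.2] t56.0
[-0.2838, -0.0271, 0.0117]
```

```bash
python3 -m handwheel '[[[-0.03,-0.003,0],0],[[-0.06,-0.006,0],0],[[-0.09,-0.009,0],0],[[-0.12,-0.012,0],0],[[-0.15,-0.015,0],0]]' >/dev/null
python3 -m handwheel '[[[-0.03,-0.003,0],0],[[-0.06,-0.006,0],0],[[-0.09,-0.009,0],0],[[-0.12,-0.012,0],0],[[-0.15,-0.015,0],0]]' >/dev/null
python3 -m handwheel '[[[-0.03,-0.003,0],0],[[-0.06,-0.006,0],0],[[-0.09,-0.009,0],0],[[-0.12,-0.012,0],0],[[-0.15,-0.015,0],0]]' |grep pos
python3 - <<'E'
from h import *
s=frame('side');t=frame('top')
o=np.hstack([cv2.resize(crop(t['img'],140,180,160,150,1),(400,375),interpolation=2),cv2.resize(crop(s['img'],200,80,160,160,1),(400,400),interpolation=2)[:375]])
cv2.imwrite('pics/c10.png',o)
E
```

```text
ee_pos: [431.7, -204.0, 316.7]
```

View pics/c10.png

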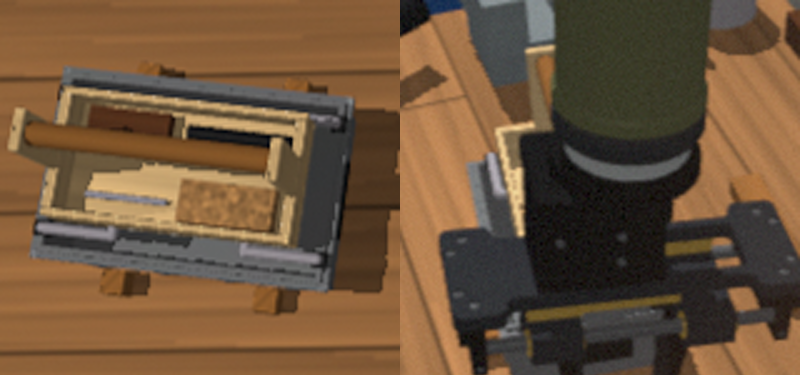

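```bash
python3 - <<'E'
from h import *
t=frame('top')
T=lambda x,y:(140+x/2.5,180+y/2.5)
for nm,z,ps in(('tray',131,((68,86),(311,115),(298,246),(46,213))),('crate',80,((64,68),(355,98),(330,290),(33,259)))):
    P=np.array([onz(t,*T(*p),z)[:2] for p in ps]);y=P[0]+P[3]-P[1]-P[2];x=P[0]+P[1]-P[2]-P[3]
    print(nm,P.mean(0),np.degrees(np.arctan2(y[1],y[0])),np.linalg.norm(y)/2,np.linalg.norm(x)/2,(P.mean(0)-C)@np.c_[ex,ey])
E
python3 -m handwheel '[[[-0.03,0,0],0],[[-0.06,0,0],0],[[-0.09,0,0],0],[[-0.12,0,0],0],[[-0.15,0,0],0]]' |grep pos
python3 - <<'E'
from h import *
s=frame('side');t=frame('top')
o=np.hstack([cv2.resize(t['img'][:,:,::-1],(400,300)),cv2.resize(crop(s['img'],190,60,160,160,1),(400,400),interpolation=2)[40:340]])
o=np.hstack([cv2.resize(crop(t['img'],120,60,440,330,1),(400,300)),cv2.resize(crop(s['img'],190,80,200,150,1),(400,300),interpolation=2)])
cv2.imwrite('pics/c11.png',o)
E
```

```text
tray [523.90061121 231.19402915] 81.75578078024881 210.3860605793218 109.33512209348252 [-0.61370515 -3.91374959]
crate [521.59847628 231.59641994] 82.98759501430104 261.08147162319636 170.120720341922 [-2.94811999 -3.80306578]
ee_pos: [414.4, -351.4, 321.9]
```

View pics/c11.png

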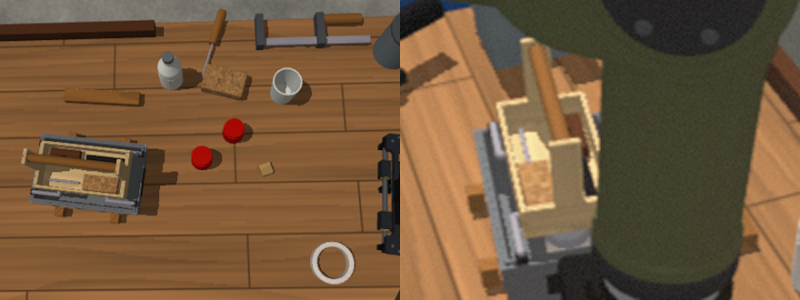

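The tray sits about 2 mm off centre and 1° off in yaw. Its measured outline of 210 x 109 mm fits a level tray, and the bystanders and red look-alikes are where they were. I hand in.

```bash
python3 -m handwheel '[[[0,0,0],0],[[0,0,0],0],[[0,0,0],0]]' |grep -E 'wrist'; python3 -c "
from rig import manip
print(manip.sign_off())"
```

```text
wrist_force: [0.2, 0.7, 0.1]
the job is handed in; nothing more can be done
None
```

I handed the job in: both tins present are upright on the crate's floor with lids pressed home, both bails are swung in, and the tray rests on them level, about 2 mm off centre and 1° off in yaw.

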